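# Spring the coin drawer and trap it with the other finger

### The arm

A 7-joint arm with a two-finger parallel gripper is mounted at the origin on the work surface. World frame = base frame: x ahead of the robot, y to its left, z up, the work surface at z = 0. Lengths are in m, angles in rad, forces in N, time in s.
With the tool pointing down it reaches from about 0.425 to 0.925 m from the base axis. Payload 6.8 kg.
Tool frame: the origin (TCP) lies midway between the tips of the shut fingers; the grasp point (between the pads) lies 19 mm behind it; z points along the fingers, y is the line along which they close (so a half turn about z gives the same grasp; the last joint's range is limited). The gripper opens to 85 mm and grips with 20 to 120 N. Pads are 22 mm wide; open, the fingers measure 114 mm over their backs; the gripper's body (76 mm by 85 mm) begins 54 mm behind the grasp point. The pads swing forward as they close: fully open they stand 13 mm farther back than shut.
Start: joints at [-1.287, 0.477, 0.022, 1.555, -0.011, 1.109, -0.083], TCP at [0.258, 0.624, 0.231] pointing down, gripper open.
Joint ranges: [-2.96, 2.96], [-0.34, 2.1], [-1.41, 1.46], [0.24, 2.44], [-1.37, 4.51], [0.17, 1.92], [-2.96, 2.96]. Speed limits (rad/s): [2.39, 2.39, 3.14, 3.14, 3.14, 3.14, 3.14].

### API

Orientations are given as a unit quaternion [w, x, y, z].
In Python, from station import bot, imaging gives the robot as it stands.
- The arm moves only by the tool move_arm, never from a script. Its argument "commands" is a list that holds one entry, the list of rows, each a list of 7 numbers: the shift along the tool's x, y, z in m, then the turn, a rotation vector about the tool's x, y, z in degrees, then the finger opening in m, from 0 to 0.0854. In form: [[[x, y, z, rx, ry, rz, grip], ...]]. A call has 1 to 20 rows; each row shifts and turns the commanded pose from where the row before left it, along the tool's axes as they then stand; what a row does not reach is not made up. A row lasts 1/8 s, in which the tool goes at most 62.5 mm and 10.7 degrees, less where a joint would pass 70% of its speed; a pose out of reach is approached as far as the arm can. A call is refused whole if a number of a shift passes 0.0625 or a number of a turn 10.7, either way. A call with a gripper value outside its range is refused whole. The fingers move at their own pace and stop on an object; "squeeze" is the grip in N (left out, the last holds). Time passes only in rows, so rows that do not move let the fingers close. It gives the time, the measured TCP pose, the force, the opening and the grip force at its end, in the units of the state.
- bot.get_obs(): the state, without advancing time (a new reading comes with each control period).
- imaging.read_camera(name): name is "side" or "top" or "wrist"; returns the picture (384x512x3 uint8, red, green, blue); there is no depth.
- imaging.calibration(name): a dict with "intrinsics" (3x3 intrinsics, pixels), "extrinsics" (4x4, takes a point from camera to world coordinates); the wrist camera has in their place "mount" (4x4, takes a point from camera to tool coordinates, whose origin is the TCP and whose axes are the flange's). Camera axes: x right, y down, z forward; pixel columns grow to the right and rows downward; lengths in m; the calibration is good to about 2 mm. A picture is of the moment at which its call begins: read the wrist's pose just before it. calibration takes no time and is no camera call.
- bot.hand_in(): hands the job in; it is judged then, once.
The state is a dict: "t": time; "q": joint angles; "joint_vel": joint speeds; "joint_torque": joint torques, N m; "eef_pos": TCP position; "tool_rot": TCP orientation; "contact_force": force on the tool from outside, world axes, zero at the start; "torque": the same for the moment, N m; "gripper_width": opening from 0.0 (shut) to 1.0 (fully open); "grasp_force": force on a finger pad.
Only numpy, scipy, OpenCV 4.12 (cv2) and the standard library are available. Lean on these libraries where they do the work, as an engineer would, in place of code of your own. Each camera call takes 0.05 s, during which the arm holds its last target. There are 200 camera calls.

### The job

Press down the red release key of the black coin box with one fingertip, and trap the grey coin drawer with the other finger as it springs out, so that it stands open by about a finger's width or more but never as far as half way. Lift and carry nothing, leave the other things where they are, and finish while still holding the drawer at that opening, against its spring and at rest, so that coins can be picked out.

Things in the scene. Friction and masses are not known exactly. Their poses are not given: they have to be found in the camera images.
- tray: round wooden tray, cork-backed, 480 mm across, fixed for the run, resting on the console; origin at the centre of its underside, z up. Its floor is 14 mm above the console, its rim 26 mm. It carries the coin box, bowl, phone stand, key ring and thimble.
- coin_box: black plastic coin box, fixed to the tray; origin centred under its shell on the tray floor, z up, front looks along its own -x. Shell x -50 to +52 mm, y +-62, 55 mm high; round twist cap on top at x +12, y 0, to 70 mm high (not needed). In front a 12 mm high sill, full width, runs out to x = -112; the red key stands over it at -y, and the grey drawer springs out over it along -x at y = +14.
- release_key (a joint): how far the red release key is pressed straight down, m: 0 up, 0.013 fully down. A return spring pushes it up with 2 N, rising to 5 N; its catch rubbing on the sprung drawer adds up to about 5 N until it lets go. The catch tooth stands before the edge of the drawer's panel and frees the drawer once the key is about 8 mm down.
- key_pad (a point): centre of the top of the red ribbed key pad, which is flat, 52 mm (coin box x) by 33 mm (coin box y); with the key up it lies at x = -84, y = -43.5, z = 30 mm in the coin box frame. Moves with the key.
- drawer: grey open-topped drawer with coins, loose in its channel (2 mm play each side), about 0.1 kg; body 87 by 52 by 30 mm, and before it a front panel 6 mm thick, 72 mm wide, from 2 to 40 mm above the drawer's underside. Origin centred under the 87 mm body; axes as the coin box. Closed, it lies at x = -7, y = +14, z = +12 mm in the coin box frame; its opening is how far x has gone below -7 mm.
- drawer_face (a point): centre of the outer face of the drawer's front panel (72 mm wide, 38 high); closed, at x = -56.5, y = +14, z = 33 mm in the coin box frame. Once freed, a spring (6 N closed, 0.5 N less per 10 mm) drives the drawer out along -x in about a fifth of a second, and no stop holds it: the trapping finger must wait in its path before the key goes down. The space before the face is free.
- bowl: pale green ceramic bowl, 110 mm across, 48 mm high, on the tray, loose; origin at the centre of its underside. Leave it.
- phone_stand: clear acrylic phone stand, base 78 by 70 mm, about 86 mm high, on the tray, loose; origin at the centre of its underside. Leave it.
- key_ring: stainless key ring with two keys, about 90 mm long, 4 mm high, lying on the tray; origin about its middle, on its underside. Leave it.
- thimble: steel thimble, 20 mm across, 24 mm high, on the tray; origin at the centre of its underside. Leave it.
- glasses_case: brown glasses case, 160 by 64 by 40 mm, on the console on the robot's left of the tray; origin at the centre of its underside. Leave it.
- cream_bottle: pink hand cream bottle with white cap, 42 mm across, 115 mm high, on the console on the robot's right of the tray; origin at the centre of its underside. Leave it.

How it is judged:
On the way, in this order (a step that is already met when the one before it is completed fails the run):
1. the release key is pressed down by the fingers (value of joint release_key above 0.005 m and contact force between the fingers and coin_box above 0.5 N).
2. the drawer has sprung out and a finger holds it against its spring (x of drawer in the frame of coin_box between -0.052 and -0.017 m and contact force between the fingers and drawer above 1 N), for 0.3 s.
At the end, for the whole second after the job is handed in: the drawer stands 10 to 45 mm open, down in its channel (raised less than 6 mm) and at rest (under 10 mm/s), a finger bearing on it with more than 1 N against its spring; the bowl, phone stand, key ring, thimble, glasses case and hand cream are within 20 mm of where they stood (all of step 2 and z of drawer in the frame of coin_box below 0.018 m and linear speed of drawer below 0.01 m/s and distance of each of bowl, phone_stand, key_ring, thimble, glasses_case, cream_bottle from where it was at the start of the episode below 0.02 m); the arm keeps its last pose, push and grip.
It fails at once if the drawer slides out further than 48 mm, past half way (x of drawer in the frame of coin_box below -0.055 m).
It fails at once if the drawer is lifted (raised 8 mm) or tipped (0.15 rad) (z of drawer in the frame of coin_box above 0.02 m or angle between drawer's own z axis and vertical above 0.15 rad).
It fails at once if another thing on the tray or console is shifted more than 20 mm (distance of any of bowl, phone_stand, key_ring, thimble, glasses_case, cream_bottle from where it was at the start of the episode above 0.02 m).
It also fails if it takes over 29 s, if anything falls off the work surface, if the arm or the gripper's body presses on something with over 40 N, if the wrist force passes 120 N, or if a joint passes its speed limit or range.

## Working session

There is one attempt and no reset: what is moved stays moved. The work goes in short steps, Python scripts to look and compute and a tool call to move; the robot and the scene stay as the last step left them, time stands still between calls to the robot, and variables do not carry over. Pictures are saved under pics/ and viewed, at most 10 in all, crops included, and the job is handed in when it is done.

Besides the shell and the picture viewer there is one more tool, called in YAML: its name, and indented under it one key for each argument. move_arm: Moves the arm, as the interface text tells. Its arguments: {"type":"object","properties":{"commands":{"type":"array","items":{"type":"array","items":{"type":"array","items":{"type":"number"}}}},"squeeze":{"type":"number"}},"required":["commands"]}

```bash
mkdir -p pics; python3 - <<'E'
from station import bot, imaging
import cv2,numpy as np
o=bot.get_obs();print(o)
for n in("side","top"):
    im=imaging.read_camera(n);cv2.imwrite(f"pics/{n}0.png",im[:,:,::-1])
    c=imaging.calibration(n);print(n,np.round(c["intrinsics"],1).tolist(),np.round(c["extrinsics"],4).tolist())
print(np.round(imaging.calibration("wrist")["mount"],4).tolist())
E
```

```text
{'t': 0.0, 'q': array([-1.28707837,  0.47782437,  0.02235185,  1.55648202, -0.01149174,
        1.10928203, -0.08312948]), 'joint_vel': array([-9.49324756e-04, -1.63480438e-03, -6.06707693e-04,  1.25588750e-03,
       -7.67258468e-04, -2.38188901e-05,  2.34231690e-03]), 'joint_torque': array([ 6.24529753e-05, -5.96474218e+01,  1.60768267e+00, -2.81194103e+01,
        1.24034329e-02,  9.33503208e-03, -3.04264027e-07]), 'eef_pos': array([0.25755519, 0.62327757, 0.23029678]), 'tool_rot': array([-1.06109597e-04,  1.94665612e-01,  9.80869221e-01, -9.27629684e-04]), 'contact_force': array([ 0.28735303, -0.55494635,  0.78249078]), 'torque': array([-0.02340779, -0.04514089,  0.02263725]), 'grasp_force': 0.0, 'gripper_width': 0.9989218726081186}
side [[418.4, 0.0, 252.6], [0.0, 418.4, 193.4], [0.0, 0.0, 1.0]] [[0.9658, -0.1889, 0.1778, 0.3826], [-0.2594, -0.6953, 0.6703, -0.7799], [-0.0029, -0.6935, -0.7205, 0.8886], [0.0, 0.0, 0.0, 1.0]]
top [[480.2, 0.0, 256.9], [0.0, 480.2, 184.4], [0.0, 0.0, 1.0]] [[-0.028, -0.9921, 0.1219, 0.4259], [-0.9993, 0.0246, -0.0288, 0.004], [0.0256, -0.1227, -0.9921, 1.3406], [0.0, 0.0, 0.0, 1.0]]
[[-0.0015, -0.9549, -0.2971, 0.0772], [1.0, -0.0017, 0.0004, -0.0011], [-0.0009, -0.2971, 0.9549, -0.1431], [0.0, 0.0, 0.0, 1.0]]
```

View pics/top0.png

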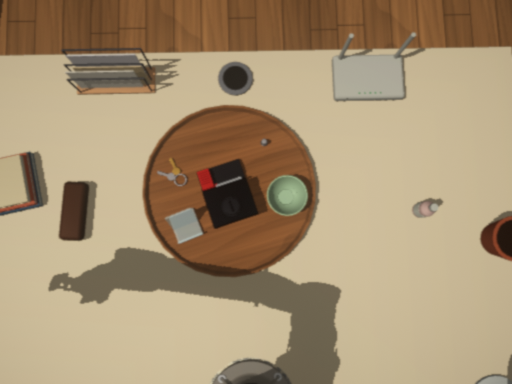

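View pics/side0.png

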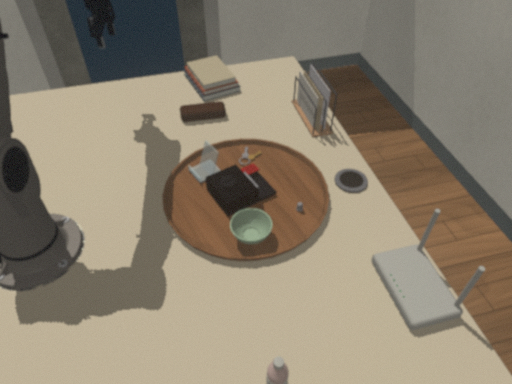

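The top view shows the box near (230,195). Its front points away from the robot, with the red key at about (206,179) and the grey drawer panel at about (230,182). The side view agrees.

```bash
cat > h.py <<'E'
import cv2,numpy as np
from scipy.spatial.transform import Rotation as R
def cast(uv,K,T,z):
    uv=np.asarray(uv,float).reshape(-1,2)
    d=np.c_[(uv-[K[0,2],K[1,2]])/[K[0,0],K[1,1]],np.ones(len(uv))]@T[:3,:3].T
    return T[:3,3]+d*((z-T[2,3])/d[:,2])[:,None]
def redmask(im):
    h=cv2.cvtColor(im,cv2.COLOR_RGB2HSV)
    m=(((h[...,0]<6)|(h[...,0]>174))&(h[...,1]>190)&(h[...,2]>90)).astype(np.uint8)
    n,l,s,c=cv2.connectedComponentsWithStats(m)
    return l,s,c
def rect(l,i,K,T,z):
    v,u=np.nonzero(l==i); p=cast(np.c_[u,v],K,T,z)[:,:2]*1000
    return cv2.minAreaRect(p.astype(np.float32))
E
python3 - <<'E'
from h import *
im=cv2.imread("pics/top0.png")[:,:,::-1].copy()
from station import imaging
c=imaging.calibration("top");K,T=map(np.array,(c["intrinsics"],c["extrinsics"]))
l,s,ce=redmask(im)
for i in range(1,len(s)):
    if s[i][4]>30: print(i,s[i],ce[i],rect(l,i,K,T,.044))
g=cv2.cvtColor(im,cv2.COLOR_RGB2HSV)
sub=g[150:235,190:270]
# grey panel: low saturation, mid brightness
m=((g[...,1]<60)&(g[...,2]>90)).astype(np.uint8); m[:150]=0;m[200:]=0;m[:,:208]=0;m[:,250:]=0
n,l2,s2,c2=cv2.connectedComponentsWithStats(m)
for i in range(1,n):
    if s2[i][4]>8: print('grey',s2[i],c2[i],rect(l2,i,K,T,.066))
cv2.imwrite("pics/c0.png",cv2.resize(im[145:240,160:320,::-1],None,fx=5,fy=5,interpolation=cv2.INTER_CUBIC))
E
```

```text
1 [197 169  18  22 247] [205.08906883 179.08502024] ((603.8851318359375, 105.80207824707031), (53.91769027709961, 35.034053802490234), 17.413738250732422)
grey [216 177  25  10  58] [228.29310345 181.22413793] ((593.0376586914062, 44.225833892822266), (5.977693557739258, 68.38440704345703), 17.203060150146484)
```

View pics/c0.png

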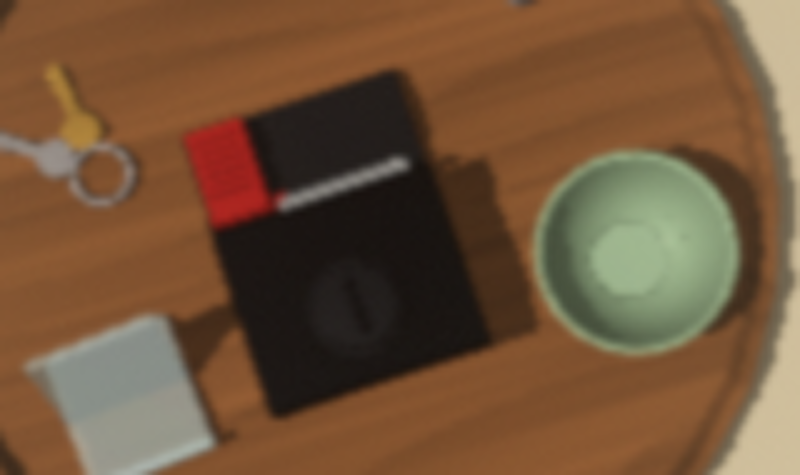

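The red pad measures 54×35 mm (given 52×33) and the panel 68×6 mm (given 72×6). The two agree to about 2 mm and give a yaw of 17.4°. The hover point is (0.622, 0.080), turned +140° about tool z, so that the camera looks at the box front.

move_arm:
  commands:
    - [[-0.039, -0.026, 0, 0, 0, 0, 0.052], [-0.039, -0.026, 0, 0, 0, 0, 0.052], [-0.039, -0.026, 0, 0, 0, 0, 0.052], [-0.039, -0.026, 0, 0, 0, 0, 0.052], [-0.039, -0.026, 0, 0, 0, 0, 0.052], [-0.039, -0.026, 0, 0, 0, 0, 0.052], [-0.039, -0.026, 0, 0, 0, 0, 0.052], [-0.039, -0.026, 0, 0, 0, 0, 0.052], [-0.039, -0.026, 0, 0, 0, 0, 0.052], [-0.039, -0.026, 0, 0, 0, 0, 0.052], [-0.039, -0.026, 0, 0, 0, 0, 0.052], [-0.039, -0.026, 0, 0, 0, 0, 0.052], [-0.039, -0.026, 0, 0, 0, 0, 0.052], [-0.039, -0.026, 0, 0, 0, 0, 0.052]]
  squeeze: 60

```text
t: 1.85
eef_pos: [0.6238, 0.0777, 0.2309]
tool_rot: [-0.0, 0.195, 0.981, -0.0]
contact_force: [0.6, 0.3, 1.2]
gripper_width: 0.613
grasp_force: 0.0
```

move_arm:
  commands:
    - [[0, 0, 0, 0, 0, 10, 0.052], [0, 0, 0, 0, 0, 10, 0.052], [0, 0, 0, 0, 0, 10, 0.052], [0, 0, 0, 0, 0, 10, 0.052], [0, 0, 0, 0, 0, 10, 0.052], [0, 0, 0, 0, 0, 10, 0.052], [0, 0, 0, 0, 0, 10, 0.052], [0, 0, 0, 0, 0, 10, 0.052], [0, 0, 0, 0, 0, 10, 0.052], [0, 0, 0, 0, 0, 10, 0.052], [0, 0, 0, 0, 0, 10, 0.052], [0, 0, 0, 0, 0, 10, 0.052], [0, 0, 0, 0, 0, 10, 0.052], [0, 0, 0, 0, 0, 10, 0.052], [0, 0, 0, 0, 0, 0, 0.052]]

```text
t: 3.72
eef_pos: [0.623, 0.0792, 0.2307]
tool_rot: [0.0, 0.988, 0.153, -0.001]
contact_force: [-0.1, -0.5, 0.6]
gripper_width: 0.61
grasp_force: 0.0
```

```bash
cat > look.py <<'E'
import sys
from h import *
from station import bot,imaging
o=bot.get_obs();im=imaging.read_camera("wrist");cv2.imwrite(f"pics/{sys.argv[1]}.png",im[:,:,::-1])
q=o["tool_rot"];Rt=R.from_quat(np.roll(q,-1)).as_matrix();W=np.eye(4);W[:3,:3]=Rt;W[:3,3]=o["eef_pos"]
c=imaging.calibration("wrist");K=np.array(c["intrinsics"]);T=W@np.array(c["mount"])
print(o["t"],o["eef_pos"],np.round(Rt,4).tolist(),o["gripper_width"],o["q"])
l,s,ce=redmask(im)
for i in range(1,len(s)):
    if s[i][4]>100: print(s[i],ce[i],rect(l,i,K,T,.044))
g=cv2.cvtColor(im,cv2.COLOR_RGB2HSV)
m=((g[...,1]<60)&(g[...,2]>90)).astype(np.uint8)
n,l2,s2,c2=cv2.connectedComponentsWithStats(m)
for i in range(1,n):
    if s2[i][4]>200: print('grey',s2[i],c2[i],rect(l2,i,K,T,.066))
E
python3 look.py w1
```

```text
3.725 [0.6230449  0.07917144 0.23074754] [[0.9529, 0.3033, -0.0009], [0.3033, -0.9529, -0.0008], [-0.0011, 0.0005, -1.0]] 0.6099109705884264 [-0.80062333  0.50590388  0.81324563  1.71291589 -0.4050877   1.10088285
 -1.12472412]
[ 208  157   39   45 1391] [223.87778577 179.7620417 ] ((604.8023071289062, 102.94904327392578), (51.488365173339844, 42.8595085144043), 17.574281692504883)
grey [    0     0   204   339 26264] [ 56.07599756 158.07805361] ((555.0863037109375, 269.242431640625), (153.6805877685547, 435.5238037109375), 83.84319305419922)
grey [ 343    0  169  122 6251] [445.17629179  58.90321549] ((790.510009765625, -47.313446044921875), (188.79090881347656, 52.5965576171875), 68.20987701416016)
grey [119 117  64  52 650] [150.18615385 140.58      ] ((621.662841796875, 189.01048278808594), (71.32144927978516, 29.75819206237793), 81.73535919189453)
grey [375 127  22  16 277] [385.55595668 134.67509025] ((704.3966674804688, -37.14727020263672), (14.779844284057617, 21.576141357421875), 8.373029708862305)
grey [242 200  65  15 935] [273.37967914 207.17326203] ((596.502685546875, 45
[... 332 characters left out ...]
64844), (147.75106811523438, 34.39824676513672), 8.797218322753906)
grey [309 239  26  47 465] [321.80645161 261.55913978] ((550.07275390625, -29.814443588256836), (63.27701950073242, 15.792741775512695), 36.993263244628906)
grey [343 238  90  44 236] [390.98728814 253.48728814] ((580.5172119140625, -104.49419403076172), (48.2247428894043, 107.23755645751953), 7.893429279327393)
grey [ 358  245   56   41 1603] [386.24266999 263.87086712] ((568.1987915039062, -100.26570129394531), (51.37652587890625, 65.56798553466797), 12.921991348266602)
grey [109 346  36  38 857] [131.15285881 367.77012835] ((330.9341735839844, 159.18496704101562), (65.22685241699219, 46.41027069091797), 11.44404125213623)
```

View pics/w1.png

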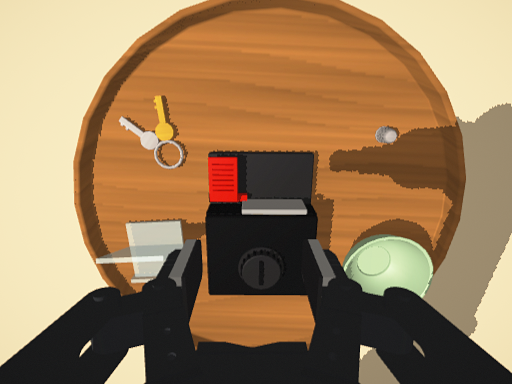

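The wrist view shows the red key with its tooth spanning x 208–247 at about y 180, and the panel at about (273,207). The fingers straddle both, and the space in front is free. Allowing for the tooth, the estimate holds to within 2 mm. I'll shift −2 mm in tool y and descend to just above the pad.

move_arm:
  commands:
    - [[-0.0005, -0.002, 0.03, 0, 0, 0, 0.052], [0, 0, 0.03, 0, 0, 0, 0.052], [0, 0, 0.03, 0, 0, 0, 0.052], [0, 0, 0.03, 0, 0, 0, 0.052], [0, 0, 0.03, 0, 0, 0, 0.052], [0, 0, 0.028, 0, 0, 0, 0.052], [0, 0, 0, 0, 0, 0, 0.052], [0, 0, 0, 0, 0, 0, 0.052]]

```text
t: 4.78
eef_pos: [0.623, 0.0805, 0.0543]
tool_rot: [-0.0, 0.988, 0.153, 0.001]
contact_force: [-0.5, -0.5, 0.5]
gripper_width: 0.602
grasp_force: 0.0
```

```bash
python3 look.py w2 | head -2; python3 - <<'E'
from station import imaging
import cv2,numpy as np
a=cv2.resize(imaging.read_camera("side")[120:220,170:330,::-1],None,fx=5,fy=5,interpolation=cv2.INTER_CUBIC)
cv2.imwrite("pics/s2.png",a)
E
```

```text
4.775 [0.62298399 0.08054501 0.05429575] [[0.9531, 0.3027, 0.0012], [0.3027, -0.9531, 0.0002], [0.0012, 0.0001, -1.0]] 0.6021574773217584 [-0.6864508   0.70810408  0.65188554  1.83552777 -0.58414172  0.79744507
 -0.99228039]
```

View pics/w2.png

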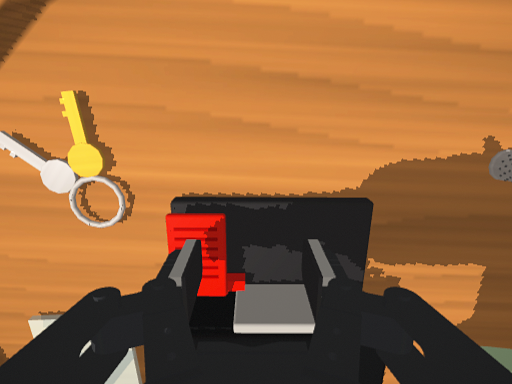

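View pics/s2.png

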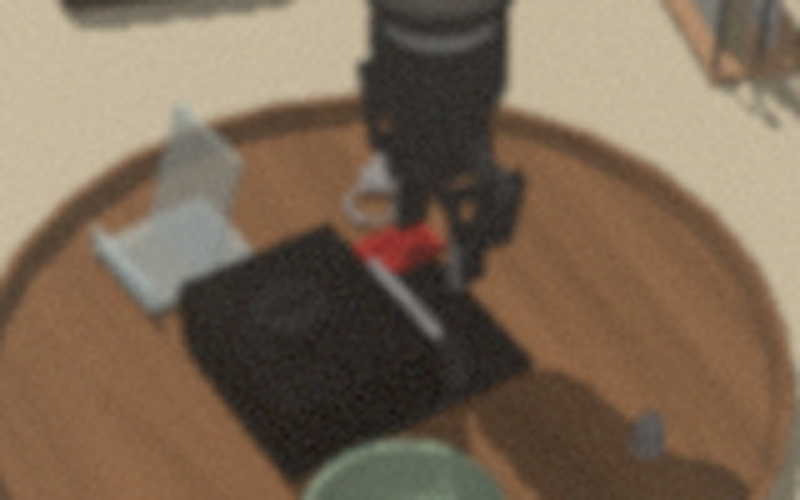

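```bash
python3 - <<'E'
from h import *
from station import bot,imaging
o=bot.get_obs();c=imaging.calibration("wrist");K=np.array(c["intrinsics"])
W=np.eye(4);W[:3,:3]=R.from_quat(np.roll(o["tool_rot"],-1)).as_matrix();W[:3,3]=o["eef_pos"];T=W@np.array(c["mount"])
a=np.radians(197.5);B=np.array([[np.cos(a),-np.sin(a)],[np.sin(a),np.cos(a)]])
key=np.array([.6042,.1072]);org=key-B@[-.084,-.0435]
bx=lambda uv,z:np.round((cast(uv,K,T,z)[:,:2]-org)@B*1000,1).tolist()
print(org,K[0,0],'tcp',((o["eef_pos"][:2]-org)@B*1000))
for z in(.055,.060,.065):print('tips',z,bx([(187,240),(201,240),(309,240),(321,240)],z))
print('key corners',bx([(167,213),(225,213),(170,297),(226,296)],.044))
print('panel',bx([(236,285),(234,323)],.066),bx([(234,333)],.028),'sill front',bx([(173,197),(372,198)],.026))
E
```

```text
[0.53716848 0.04045403] 299.52560833312356 tcp [-94.24916836 -12.4876326 ]
tips 0.055 [[-99.4, -46.5], [-99.4, -39.2], [-99.4, 17.4], [-99.4, 23.7]]
tips 0.06 [[-101.8, -45.3], [-101.8, -38.3], [-101.8, 16.4], [-101.8, 22.4]]
tips 0.065 [[-104.2, -44.1], [-104.2, -37.3], [-104.3, 15.3], [-104.3, 21.2]]
key corners [[-110.4, -59.1], [-110.4, -27.3], [-56.4, -61.8], [-57.2, -28.1]]
panel [[-79.6, -20.6], [-56.3, -22.0]] [[-15.7, -24.9]] sill front [[-113.9, -60.0], [-113.3, 59.9]]
```

The close-up confirms the box pose: key corners are within 2 mm of nominal, fingertips are at y≈−42 and +19, and their front edges are at x≈−102. That puts the trap at about 25 mm opening. Pressing slowly.

move_arm:
  commands:
    - [[0, 0, 0.005, 0, 0, 0, 0.052], [0, 0, 0.005, 0, 0, 0, 0.052], [0, 0, 0.004, 0, 0, 0, 0.052], [0, 0, 0.002, 0, 0, 0, 0.052], [0, 0, 0.002, 0, 0, 0, 0.052], [0, 0, 0.002, 0, 0, 0, 0.052], [0, 0, 0.002, 0, 0, 0, 0.052], [0, 0, 0, 0, 0, 0, 0.052], [0, 0, 0, 0, 0, 0, 0.052]]

```text
t: 6.0
eef_pos: [0.6234, 0.0809, 0.0318]
tool_rot: [0.0, 0.988, 0.153, 0.001]
contact_force: [3.2, 1.5, 3.6]
gripper_width: 0.606
grasp_force: 4.3
```

The horizontal force has appeared along the box's front direction (about 3.5–4 N), so the drawer has sprung out against the finger. Checking.

move_arm:
  commands:
    - [[0, 0, 0, 0, 0, 0, 0.052], [0, 0, 0, 0, 0, 0, 0.052], [0, 0, 0, 0, 0, 0, 0.052], [0, 0, 0, 0, 0, 0, 0.052], [0, 0, 0, 0, 0, 0, 0.052]]

```text
t: 6.62
eef_pos: [0.6233, 0.0809, 0.0317]
tool_rot: [0.0, 0.988, 0.153, 0.001]
contact_force: [5.9, -0.1, 3.7]
gripper_width: 0.61
grasp_force: 4.4
```

```bash
python3 look.py w3 | head -2; python3 - <<'E'
from station import imaging,bot
import cv2
cv2.imwrite("pics/t3.png",cv2.resize(imaging.read_camera("top")[145:240,160:320,::-1],None,fx=5,fy=5,interpolation=cv2.INTER_CUBIC))
o=bot.get_obs();print(o["contact_force"])
E
```

```text
6.625 [0.62334368 0.08086615 0.03169448] [[0.9535, 0.3015, 0.0021], [0.3015, -0.9535, 0.0002], [0.002, 0.0005, -1.0]] 0.6101773563550155 [-0.6695587   0.73781531  0.62648638  1.84166644 -0.6087029   0.76065361
 -0.97573079]
[4.99573648 0.84709368 3.7399571 ]
```

View pics/w3.png

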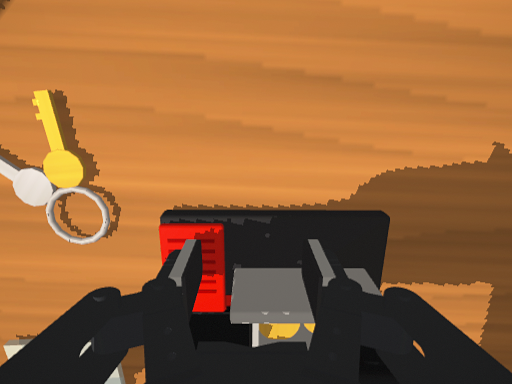

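View pics/t3.png

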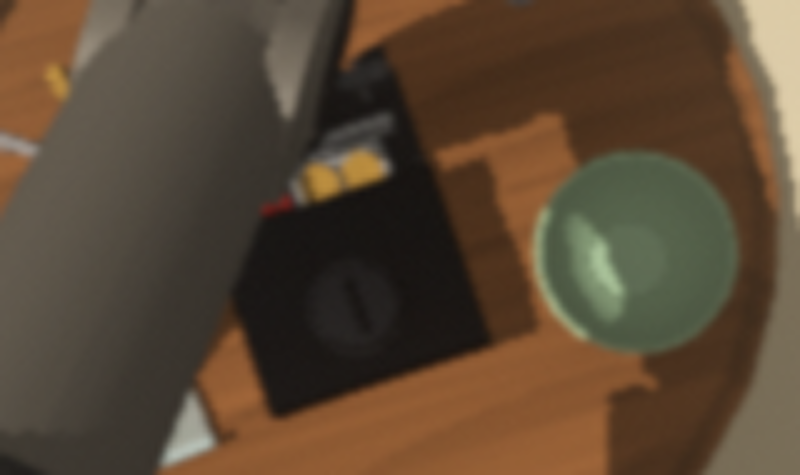

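Both views show the drawer about 23 mm open, with coins visible. It is square in its channel and rests on the finger with about 5 N. The top view shows the bowl unmoved.

```bash
python3 -c "
from station import bot
print(bot.hand_in())"
```

```text
the job is handed in; nothing more can be done
None
```

I pressed the red key with one fingertip and trapped the drawer with the other finger; it stood about 23 mm open, held at rest against its spring with about 5 N. The job is handed in, but no verdict came back.

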